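# Put the contact grill back together for storage

## Robot

A 6-joint arm with a two-finger parallel gripper is mounted at the origin on the work surface. World frame = base frame: x ahead of the robot, y to its left, z up, the work surface at z = 0. Lengths are in m, angles in rad, forces in N, time in s.
With the tool pointing down it reaches from about 0.35 to 0.775 m from the base axis. Payload 5.5 kg.
Tool frame: the origin (TCP) lies between the finger pads; the fingertips stand 8 mm ahead of it and the grasp point (between the pads) lies 11 mm behind it; z points along the fingers, y is the line along which they close (so a half turn about z gives the same grasp; the last joint's range is limited). The gripper opens to 85 mm and grips with 20 to 120 N. Pads are 22 mm wide; open, the fingers measure 114 mm over their backs; the gripper's body (76 mm by 85 mm) begins 54 mm behind the grasp point. The pads swing forward as they close: fully open they stand 13 mm farther back than shut.
Start: joints at [0.988, 0.313, 0.046, 1.304, 0, 1.431], TCP at [0.246, 0.52, 0.239] pointing down, gripper open.
Joint ranges: [-2.76, 2.76], [-0.86, 1.69], [-1.03, 1.26], [-2.2, 2.34], [-1.47, 1.5], [-3.14, 3.14]. Speed limits (rad/s): [2.57, 2.57, 3.14, 3.14, 3.14, 3.14].

## Interface

Orientations are given as a unit quaternion [w, x, y, z].
In Python, from workcell import status, vision, job gives the robot as it stands. The module is installed in compiled form; this text tells all that it offers.
- The arm moves only by the tool apply_moves, never from a script. Its argument "moves" is one flat list of numbers, 6 for each row, row after row: the shift along the world's x, y, z in units of 25 mm (1.0 is 25 mm), then the turn, a rotation vector about the world's x, y, z in rad. In form: [x, y, z, rx, ry, rz, x, y, z, rx, ry, rz, ...]. A call has 1 to 20 rows; each row is the pose to reach, as a shift and turn from the pose commanded when the call began; what a row does not reach only later rows make up. A row lasts 1/12 s, in which the tool goes at most 41.7 mm and 7.16 degrees, less where a joint would pass 70% of its speed; a pose out of reach is approached as far as the arm can. A call with a gripper value outside its range is refused whole. "claw" is the opening in per cent of the stroke, from 0 (shut) to 100 (fully open), set as the call begins (left out, the last holds). The fingers move at their own pace and stop on an object; "newtons" is the grip in N (left out, the last holds). Time passes only in rows, so rows that repeat a pose let the fingers close. It gives the time, the measured TCP pose, the force, the opening and the grip force at its end, in the units of the state.
- status.get_state(): the state, without advancing time (a new reading comes with each control period).
- vision.read_camera(name): name is "side" or "top" or "wrist"; returns a dict with "image" (420x560x3 uint8, blue, green, red), "camera_matrix" (3x3 intrinsics, pixels), "camera_from_world" (4x4, takes a point from world to camera coordinates). Camera axes: x right, y down, z forward; pixel columns grow to the right and rows downward; lengths in m; the calibration is good to about 2 mm. A picture is of the moment at which its call begins. There is no depth.
- job.hand_in(): hands the job in; it is judged then, once.
The state is a dict: "clock": time; "joint_pos": joint angles; "qvel": joint speeds; "tau": joint torques, N m; "tcp_pos": TCP position; "orientation": TCP orientation; "wrist_force": force on the tool from outside, world axes, zero at the start; "ft_torque": the same for the moment, N m; "finger_gap": finger opening in m; "grip_force": force on a finger pad.
Only numpy, scipy, OpenCV 4.12 (cv2) and the standard library are available. Lean on these libraries where they do the work, as an engineer would, in place of code of your own. Each camera call takes 0.05 s, during which the arm holds its last target. There are 200 camera calls.

## Task

The washed drip tray of the contact grill is lying on the counter: slide it back under the front of the grill, between the foot rails, with its handle pointing out to the front, until it is fully home against its stop. Also press the grill's sprung lid down shut until its front catch snaps over and holds it. Leave the other things on the counter where they are.

Things in the scene. Friction and masses are not known exactly. Their poses are not given: they have to be found in the camera images.
- grill: Silver contact grill, fixed: shell 230 mm deep (x) x 260 mm wide (y), underside 46 mm above the counter, sprung lid on top. Origin on the counter under the middle of the shell. Own +x points from front to back: the front (catch, open tray bay) faces -x, front face at x = -115 mm.
- tray_home (a point): Point of the grill on the counter (grill x = -60 mm, y = 0; axes as the grill's) where the tray's origin lies when fully home: pan against the stop (face at grill x = -5 mm), pan front flush with the shell's front, only the handle out. The bay lies between black foot rails, inner faces at y = +-83 mm from x = -100 mm back, flaring out in front of that to x = -125 mm.
- drip_tray: Loose black plastic drip tray, 0.12 to 0.26 kg, flat on the counter: open pan 110 mm long (x) x 150 mm wide (y) x 28 mm high. Origin: underside centre of the pan. Handle 90 mm long, 26 mm wide, 12 to 26 mm above the counter, from the middle of the front wall along -x to x = -145 mm. The pan's +x end goes in first; when home its axes match the grill's.
- tray_grip (a point): Point near the outer end of the tray's handle (tray x = -133 mm, y = 0, 19 mm above its underside, mid-thickness). A gripper held upright here stays clear of the grill's front and catch when the tray is home.
- grill_lid (a joint): Lid angle about the hinge at the back (axis along the grill's y, at grill x = +105 mm, 94 mm above the counter): 0 shut, growing as it opens. A spring holds it 0.45 to 0.7 rad open and lifts it if let go; shutting takes 10 to 20 N at the handle. Pressed fully to 0 the catch snaps over a bar on the lid's front and holds it (it then rests at 0 to 0.02 rad).
- lid_handle (a point): Middle of the top face of the lid's black handle: flat bar 124 mm long (grill's y) x 24 mm wide (x) x 16 mm thick, 18 mm clear above the lid on two posts. Lid shut: at grill x = -80 mm, y = 0, 172 mm above the counter. Open: swung up and back about the hinge (201 mm from its axis).
- catch_top (a point): Top of the black sprung catch in the middle of the grill's front: an upright tongue 36 mm wide from 58 to 138 mm above the counter, reaching out to grill x = -130 mm. It swings outwards by itself as the lid comes down, and needs no handling.
- mug: Blue mug, 82 mm across, 95 mm high, handle at its +y; origin at underside centre. Bystander.
- pepper_mill: Dark wooden pepper mill, 58 mm across, 174 mm high; origin at underside centre. Bystander.
- oil_bottle: Amber oil bottle, 68 mm across, 235 mm high; origin at underside centre. Bystander.
- spice_jar: Terracotta-coloured jar with black cap, 50 mm across, 85 mm high; origin at underside centre. Bystander.
- salt_shaker: Steel salt shaker, 44 mm across, 80 mm high; origin at underside centre. Bystander.
Not all that is in view belongs to the job. Of the things that look like the drip_tray, take the one that is farthest from the robot's base at the start.

How it is judged:
By the outcome, as a careful person would: the job done as asked, in the order asked, and still so for the second after the job is handed in, with the robot touching nothing.
It also fails if it takes over 56 s, if anything falls off the work surface, if the arm or the gripper's body presses on something with over 40 N, if the wrist force passes 120 N, or if a joint passes its speed limit or range.

## Working session

There is one attempt and no reset: what is moved stays moved. The work goes in short steps, Python scripts to look and compute and a tool call to move; the robot and the scene stay as the last step left them, time stands still between calls to the robot, and variables do not carry over. Pictures are saved under pics/ and viewed, at most 13 in all, crops included, and the job is handed in when it is done.

Besides the shell and the picture viewer there is one more tool, called after ">>>" by a JSON object that holds its "name" and its "arguments". apply_moves: Moves the arm, as the interface text tells. Its arguments: {"type":"object","properties":{"moves":{"type":"array","items":{"type":"number"}},"claw":{"type":"number"},"newtons":{"type":"number"}},"required":["moves"]}

```bash
mkdir -p pics; cat > h.py <<'E'
import numpy as np, cv2, pickle
from workcell import status, vision, job
def snap(n,tag):
    r=vision.read_camera(n); cv2.imwrite(f'pics/{tag}.png',r['image']); pickle.dump(r,open(f'pics/{tag}.pkl','wb')); return r
def load(tag): return pickle.load(open(f'pics/{tag}.pkl','rb'))
def px(r,P):
    P=np.atleast_2d(P); T=r['camera_from_world']; c=P@T[:3,:3].T+T[:3,3]; p=c@r['camera_matrix'].T; return p[:,:2]/p[:,2:]
def ray(r,u,v,z):
    T=r['camera_from_world']; R=T[:3,:3]; o=-R.T@T[:3,3]; d=R.T@np.linalg.solve(r['camera_matrix'],[u,v,1]); return o+d*(z-o[2])/d[2]
E
python3 - <<'E'
from h import *
a=snap('top','top0'); b=snap('side','side0')
for r in(a,b):
    T=r['camera_from_world']; print(np.round(-T[:3,:3].T@T[:3,3],3), r['camera_matrix'][0,0])
s=status.get_state(); print(s)
E
```

```text
[ 0.285 -0.078  1.2  ] 431.2943847932902
[ 1.111 -0.037  1.389] 478.9995452176996
{'clock': 0.1, 'joint_pos': array([ 9.88392387e-01,  3.13925607e-01,  4.51064817e-02,  1.30360918e+00,
       -7.39769196e-06,  1.43118665e+00]), 'qvel': array([ 0.0004945 , -0.00152812,  0.0023971 , -0.00010773, -0.0003191 ,
       -0.00205754]), 'tau': array([ 2.82059227e-03, -4.81725633e+01,  2.99244493e+01,  1.28331006e-02,
       -1.07080334e-04, -1.54844338e-05]), 'tcp_pos': array([0.24613942, 0.51916763, 0.23850354]), 'orientation': array([-2.84760706e-04,  2.19592789e-01,  9.75591278e-01, -7.64699517e-04]), 'wrist_force': array([-0.83583529, -0.33562214,  0.85845328]), 'ft_torque': array([ 0.05365294,  0.02391862, -0.01214989]), 'grip_force': 0.0, 'finger_gap': 0.0851500327719132}
```

View pics/top0.png

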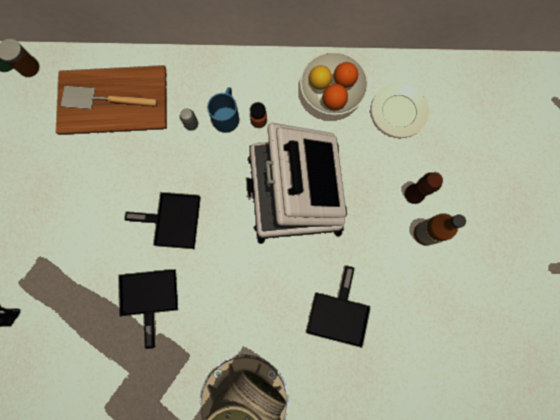

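View pics/side0.png

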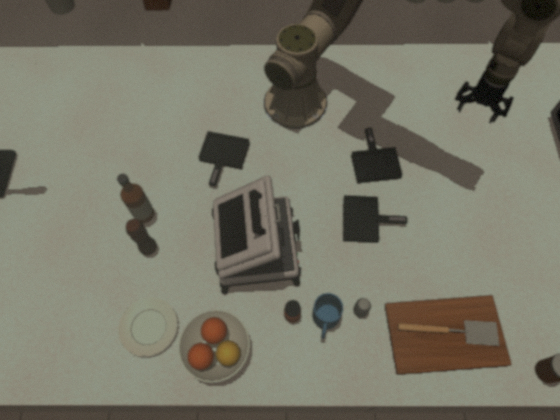

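The top picture shows three black trays: A at (178,220) with its handle to the left at (135,216), B at (148,292) with its handle down, and C at (338,318) with its handle up. The robot base is near (243,400), so A is the farthest and fits the description. The grill is at (298,185), its front facing left (+y). I'll confirm in an enlarged crop.

```bash
python3 - <<'E'
from h import *
a=load('top0')
c=a['image'][115:265,110:360]; c=cv2.resize(c,None,fx=3.2,fy=3.2,interpolation=cv2.INTER_CUBIC)
c=cv2.convertScaleAbs(c,alpha=1.0,beta=30)
for i in range(0,250,25): cv2.putText(c,str(110+i),(int(i*3.2),10),0,.35,(0,0,255)); cv2.line(c,(int(i*3.2),0),(int(i*3.2),6),(0,0,255))
for i in range(0,150,25): cv2.putText(c,str(115+i),(0,int(i*3.2)+4),0,.35,(0,0,255))
cv2.imwrite('pics/c1.png',c)
for n,p in dict(A=(178,220),B=(148,292),C=(338,318)).items(): q=ray(a,*p,.015); print(n,q.round(3),np.hypot(*q[:2]))
E
```

```text
A [0.469 0.199 0.015] 0.5096672849410663
B [0.272 0.267 0.015] 0.3810980586200198
C [ 0.213 -0.244  0.015] 0.3240697137688768
```

View pics/c1.png

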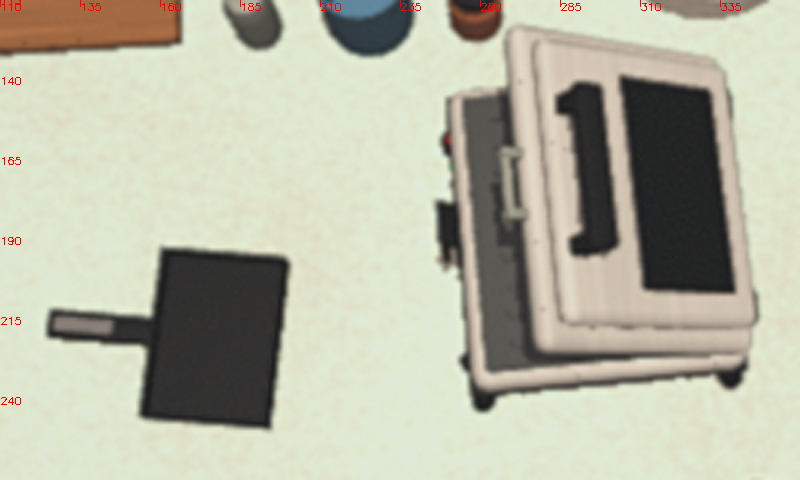

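The crop confirms tray A: pan corners at about (160,192), (200,196), (194,249), (154,245), handle end at (126,216). The grill's front rim runs from (251,144) to (259,237), with the catch at (248,187). Next I'll fit both poses.

```bash
cat >> h.py <<'E'
from scipy.optimize import least_squares
def W(p,L):
    L=np.atleast_2d(L).astype(float); c,s=np.cos(p[2]),np.sin(p[2]); return np.c_[p[0]+c*L[:,0]-s*L[:,1],p[1]+s*L[:,0]+c*L[:,1],L[:,2]]
E
python3 - <<'E'
from h import *
a=load('top0'); b=load('side0')
f=lambda P:np.array(P)/3.2+[110,115]
# tray: local corners order TL,TR,BR,BL in picture: front is left(+y)
Lt=[[-.055,.075,.028],[.055,.075,.028],[.055,-.075,.028],[-.055,-.075,.028],[-.145,0,.026]]
m=f([[161,248],[288,259],[269,428],[141,416],[49,324]])
t=least_squares(lambda p:(px(a,W(p,Lt))-m).ravel(),[.47,.2,-1.6]); print('tray',t.x.round(4),np.abs(t.fun).max().round(2))
mg=f([[452,92],[478,390],[748,362]])
g=least_squares(lambda p:(px(a,W(p,[[-.115,.13,p[3]],[-.115,-.13,p[3]],[.115,-.13,p[3]]]))-mg).ravel(),[.55,-.1,-1.6,.09]); print('grill',g.x.round(4),g.fun.round(2))
v=b['image'].copy()
G=[[-.115,.13,.09],[-.115,-.13,.09],[.115,-.13,.09],[-.13,0,.138],[-.125,.083,.0],[-.125,-.083,0]]
c=cv2.resize(v[120:300,195:420],None,fx=3.3,fy=3.3,interpolation=cv2.INTER_CUBIC)
c=cv2.convertScaleAbs(c,alpha=1.6,beta=20)
for q in list(px(b,W(g.x,G)))+list(px(b,W(t.x,Lt))):
    cv2.circle(c,tuple(((q-[195,120]+.5)*3.3).astype(int)),3,(0,0,255),1)
d=cv2.resize(a['image'][115:265,110:360],None,fx=2,fy=2)
cv2.imwrite('pics/c2.png',c)
E
```

```text
tray [ 0.4667  0.1977 -1.6294] 0.85
grill [ 0.5662 -0.1289 -1.4577  0.0485] [-0.17  0.42 -0.28 -0.58  0.44  0.17]
```

View pics/c2.png

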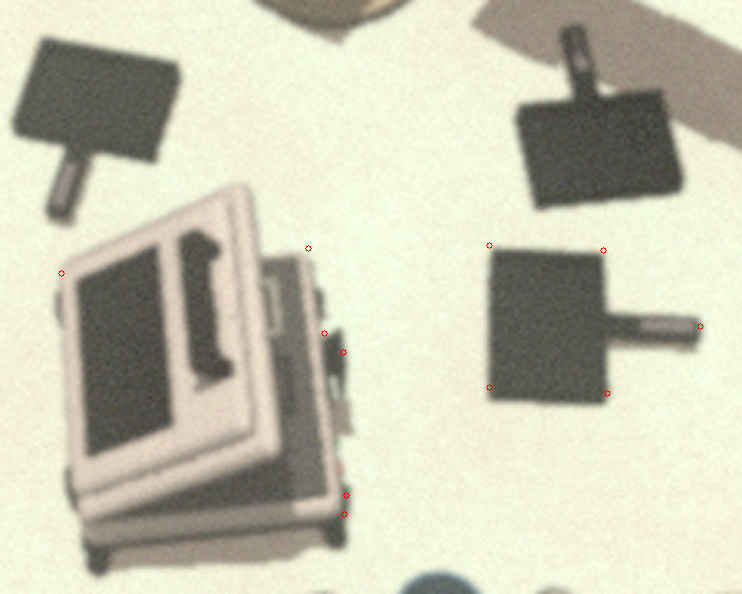

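```bash
python3 - <<'E'
from h import *
import itertools
a=load('top0'); b=load('side0')
fa=lambda P:np.array(P,float)/3.2+[110,115]-.35; fb=lambda P:np.array(P,float)/3.3+[195,120]-.35
def res(r,p,box,pts):
    h=cv2.convexHull(px(r,W(p,list(itertools.product(*box)))).astype(np.float32)); 
    return [cv2.pointPolygonTest(h,tuple(map(float,q)),True) for q in pts]
ga=fa([[450,100],[463,250],[474,380],[500,391],[620,380],[735,366],[463,91],[490,89]])
gb=fb([[311,262],[324,380],[338,480],[110,546],[200,537],[310,522],[290,254],[303,251]])
F=lambda p:np.r_[(lambda B:res(a,p,B,ga)+res(b,p,B,gb))([(-.115,.115),(-.13,.13),(.046,p[3])])]
g=least_squares(F,[.565,-.128,-1.46,.09],diff_step=1e-3); print('grill',g.x.round(4),g.fun.round(1))
ta=fa([[160,270],[145,395],[180,249],[270,257],[287,280],[272,405],[155,418],[255,427]])
tb=fb([[510,250],[590,253],[605,275],[606,385],[590,404],[510,402],[490,270],[489,385]])
B=[(-.055,.055),(-.075,.075),(0,.028)]
t=least_squares(lambda p:np.r_[res(a,p,B,ta)+res(b,p,B,tb)],[.467,.198,-1.63],diff_step=1e-3); print('tray',t.x.round(4),t.fun.round(1))
print('handle end px',px(a,W(t.x,[-.145,0,.026])),fa([49,324]),px(b,W(t.x,[-.145,0,.026])),fb([700,330]))
print('catch', px(a,W(g.x,[-.13,0,.138])),px(b,W(g.x,[-.13,0,.138])))
gp=W(t.x,[-.133,0,.019])[0]; s=status.get_state()['tcp_pos']
print('grip',gp,'tcp delta units',(gp-s)/.025,'home',W(g.x,[-.06,0,0]), 'homegrip',W(g.x,[-.193,0,.019]))
E
```

```text
grill [ 0.5607 -0.1281 -1.4548  0.0713] [-0.1 -0.2 -0.4  1.   0.8  1.7  0.   0.2 -0.3  0.6  0.5  1.2  0.9  1.6
  0.1 -0.3]
tray [ 0.4691  0.2    -1.6332] [ 0.5  1.2  0.8  1.   1.2  1.3  0.8  0.6  0.7  0.3  0.4  1.1  0.7 -0.1
  0.4  0.3]
handle end px [[124.34178458 215.23859774]] [124.9625 215.9   ] [[407.65077609 219.22992434]] [406.77121212 219.65      ]
catch [[247.03917064 184.02195255]] [[298.87791275 224.39303602]]
grip [0.47737146 0.33275389 0.019     ] tcp delta units [ 9.24928154 -7.45654939 -8.78014174] home [[ 0.55376442 -0.068521    0.        ]] homegrip [[0.53837339 0.06358546 0.019     ]]
```

>>> {"name": "apply_moves", "arguments": {"moves": [9.25, -7.45, -5.2, 0, 0, -1.19, 9.25, -7.45, -5.2, 0, 0, -1.19, 9.25, -7.45, -5.2, 0, 0, -1.19, 9.25, -7.45, -5.2, 0, 0, -1.19, 9.25, -7.45, -5.2, 0, 0, -1.19, 9.25, -7.45, -5.2, 0, 0, -1.19, 9.25, -7.45, -5.2, 0, 0, -1.19, 9.25, -7.45, -5.2, 0, 0, -1.19, 9.25, -7.45, -5.2, 0, 0, -1.19, 9.25, -7.45, -5.2, 0, 0, -1.19, 9.25, -7.45, -5.2, 0, 0, -1.19, 9.25, -7.45, -5.2, 0, 0, -1.19, 9.25, -7.45, -5.2, 0, 0, -1.19], "claw": 100, "newtons": 50}}

```text
clock: 1.18
tcp_pos: [0.4774, 0.3335, 0.1093]
orientation: [-0.0, 0.728, 0.686, -0.0]
wrist_force: [-0.1, -0.4, -0.1]
finger_gap: 0.085
grip_force: 0.0
```

```bash
python3 - <<'E'
from h import *
s=status.get_state(); print(s['clock'],s['tcp_pos'],s['orientation'],s['wrist_force'])
w=snap('wrist','w1'); v=w['image'].copy()
t=[.4691,.2,-1.6332]
for q in px(w,W(t,[[-.145,.013,.026],[-.145,-.013,.026],[-.055,.075,.028],[-.055,-.075,.028],[.055,.075,.028],[.055,-.075,.028],[-.133,0,.026]])): print(q.round()); cv2.circle(v,tuple(q.clip(-999,999).astype(int)),4,(0,0,255),1)
cv2.imwrite('pics/w1m.png',v)
E
```

```text
1.1833 [0.47737897 0.33352571 0.10929828] [-1.13082430e-06  7.27897604e-01  6.85685844e-01 -3.19028685e-05] [-0.05784502 -0.44750543 -0.06230599]
[300. 204.]
[262. 204.]
[380. 319.]
[181. 318.]
[368. 428.]
[193. 427.]
[281. 221.]
```

View pics/w1m.png

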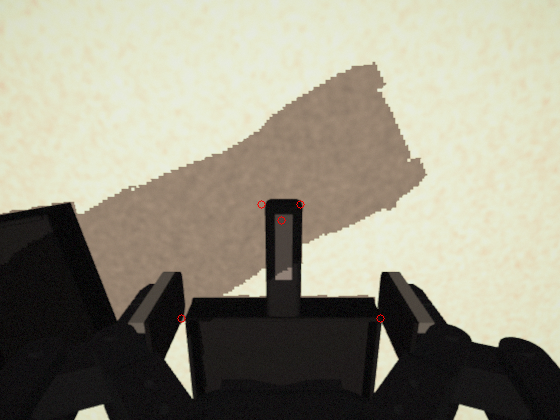

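The close view shows the handle end at (284,200), about 2 mm in +x and 2.7 mm in +y of the estimate. I'll correct for that and descend.

>>> {"name": "apply_moves", "arguments": {"moves": [0.08, 0.08, -2, 0, 0, 0, 0.08, 0.08, -3.2, 0, 0, 0, 0.08, 0.08, -3.9, 0, 0, 0, 0.08, 0.08, -3.9, 0, 0, 0]}}

```text
clock: 1.57
tcp_pos: [0.4757, 0.334, 0.0074]
orientation: [-0.001, 0.728, 0.686, -0.004]
wrist_force: [-0.6, -0.1, 0.1]
finger_gap: 0.0852
grip_force: 0.0
```

>>> {"name": "apply_moves", "arguments": {"moves": [0, 0, 0, 0, 0, 0, 0, 0, 0, 0, 0, 0, 0, 0, 0, 0, 0, 0, 0, 0, 0, 0, 0, 0, 0, 0, 0, 0, 0, 0, 0, 0, 0, 0, 0, 0, 0, 0, 0, 0, 0, 0, 0, 0, 0, 0, 0, 0], "claw": 0, "newtons": 50}}

```text
clock: 2.23
tcp_pos: [0.4806, 0.3361, 0.0128]
orientation: [0.0, 0.729, 0.685, 0.001]
wrist_force: [-0.1, 2.3, 4.8]
finger_gap: 0.0245
grip_force: 54.4
```

>>> {"name": "apply_moves", "arguments": {"moves": [0.2, -0.5, 0, 0, 0, 0.02, 0.5, -1.4, 0, 0, 0, 0.05, 0.8, -2.3, 0, 0, 0, 0.09, 1.1, -3.2, 0, 0, 0, 0.13, 1.4, -4.2, 0, 0, 0, 0.16, 1.66, -5, 0, 0, 0, 0.178, 1.66, -5.2, 0, 0, 0, 0.178, 1.66, -5.2, 0, 0, 0, 0.178]}}

```text
clock: 2.9
tcp_pos: [0.5229, 0.2035, 0.0126]
orientation: [0.001, 0.666, 0.746, 0.001]
wrist_force: [2.7, -2.8, 3.3]
finger_gap: 0.025
grip_force: 54.3
```

```bash
python3 - <<'E'
from h import *
s=status.get_state(); print(s['clock'],s['tcp_pos'],s['orientation'],s['wrist_force'])
a=snap('top','top1'); b=snap('side','side1')
c=cv2.resize(a['image'][120:250,130:350],None,fx=3,fy=3,interpolation=cv2.INTER_CUBIC)
d=cv2.resize(b['image'][140:295,205:425],None,fx=3,fy=3,interpolation=cv2.INTER_CUBIC); d=cv2.convertScaleAbs(d,alpha=1.4,beta=20)
g=[.5607,-.1281,-1.4548]
L=[[-.125,.083,0],[-.125,-.083,0],[-.1,.083,0],[-.1,-.083,0],[-.115,.13,.07],[-.115,-.13,.07],[-.13,0,.138]]
for r,m,o in((a,c,[130,120]),(b,d,[205,140])):
    for q in px(r,W(g,L)): cv2.circle(m,tuple(((q-o)*3+1.5).astype(int)),3,(0,0,255),1)
d=cv2.resize(d,None,fx=.6,fy=.6,interpolation=cv2.INTER_AREA) if 0 else d
cv2.imwrite('pics/c3.png',c); cv2.imwrite('pics/c4.png',d)
E
```

```text
2.9 [0.52289965 0.20349329 0.01262816] [1.42997804e-03 6.65783950e-01 7.46143019e-01 5.31445852e-04] [ 2.68466098 -2.77919789  3.29860533]
```

View pics/c3.png

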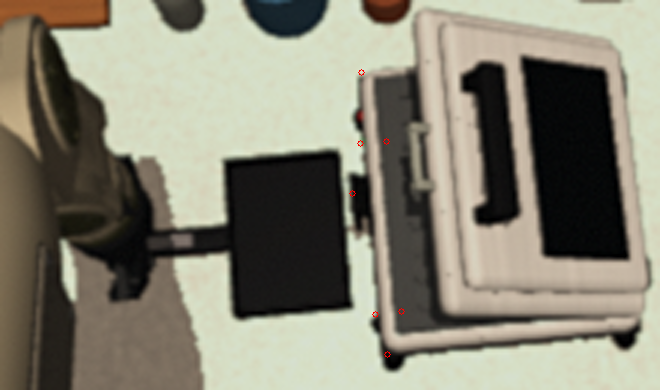

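View pics/c4.png

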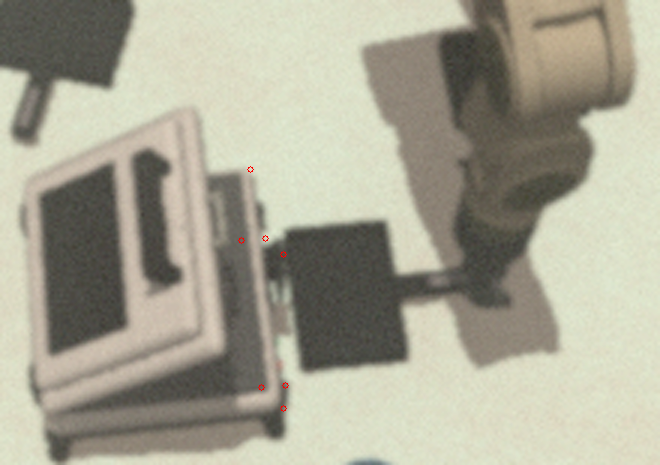

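Both views show the tray straight in front of the bay. Its leading edge is centred at (344,229) in the top crop, against a bay mid at (367,229). I'll push it in.

>>> {"name": "apply_moves", "arguments": {"moves": [0.05, -0.45, 0, 0, 0, 0.01, 0.12, -1.0, 0, 0, 0, 0.01, 0.18, -1.55, 0, 0, 0, 0.01, 0.25, -2.1, 0, 0, 0, 0.01, 0.31, -2.65, 0, 0, 0, 0.01, 0.37, -3.2, 0, 0, 0, 0.01, 0.44, -3.75, 0, 0, 0, 0.01, 0.5, -4.3, 0, 0, 0, 0.01, 0.56, -4.8, 0, 0, 0, 0.01, 0.58, -5, 0, 0, 0, 0.01, 0.58, -5, 0, 0, 0, 0.01]}}

```text
clock: 3.92
tcp_pos: [0.5361, 0.0808, 0.0123]
orientation: [-0.0, 0.661, 0.75, 0.001]
wrist_force: [-0.0, 0.3, 5.8]
finger_gap: 0.0251
grip_force: 54.6
```

>>> {"name": "apply_moves", "arguments": {"moves": [0.02, -0.15, 0, 0, 0, 0, 0.03, -0.3, 0, 0, 0, 0, 0.05, -0.45, 0, 0, 0, 0, 0.05, -0.45, 0, 0, 0, 0]}}

```text
clock: 4.25
tcp_pos: [0.537, 0.0708, 0.0124]
orientation: [-0.001, 0.661, 0.751, 0.001]
wrist_force: [0.4, 3.4, 6.7]
finger_gap: 0.0248
grip_force: 54.7
```

>>> {"name": "apply_moves", "arguments": {"moves": [0.01, -0.08, 0, 0, 0, 0, 0.02, -0.16, 0, 0, 0, 0, 0.02, -0.16, 0, 0, 0, 0]}}

```text
clock: 4.5
tcp_pos: [0.5374, 0.0686, 0.0123]
orientation: [-0.002, 0.66, 0.751, 0.002]
wrist_force: [-1.5, 9.2, 8.1]
finger_gap: 0.0249
grip_force: 54.8
```

>>> {"name": "apply_moves", "arguments": {"moves": [0.01, -0.06, 0, 0, 0, 0, 0.01, -0.1, 0, 0, 0, 0, 0.01, -0.1, 0, 0, 0, 0]}}

```text
clock: 4.75
tcp_pos: [0.5376, 0.0684, 0.0124]
orientation: [-0.003, 0.66, 0.752, 0.004]
wrist_force: [0.6, 18.3, 7.6]
finger_gap: 0.0248
grip_force: 54.8
```

>>> {"name": "apply_moves", "arguments": {"moves": [0.01, -0.06, 0, 0, 0, 0, 0.01, -0.1, 0, 0, 0, 0, 0.01, -0.1, 0, 0, 0, 0, 0.01, -0.1, 0, 0, 0, 0]}}

```text
clock: 5.08
tcp_pos: [0.5385, 0.068, 0.0124]
orientation: [-0.004, 0.659, 0.752, 0.006]
wrist_force: [1.7, 25.0, 5.6]
finger_gap: 0.0249
grip_force: 54.8
```

```bash
python3 - <<'E'
from h import *
s=status.get_state(); print(s['clock'],s['tcp_pos'],s['wrist_force'],s['ft_torque'])
a=snap('top','top2'); w=snap('wrist','w2')
c=cv2.resize(a['image'][130:250,170:280],None,fx=4,fy=4,interpolation=cv2.INTER_CUBIC)
g=[.5607,-.1281,-1.4548]
for q in px(a,W(g,[[-.115,.075,.028],[-.115,-.075,.028],[-.205,0,.026]])): cv2.circle(c,tuple(((q-[170,130])*4+2).astype(int)),3,(0,0,255),1)
d=cv2.resize(w['image'],(355,266)); o=np.zeros((480,800,3),np.uint8); o[:,:440]=c; o[:266,445:]=d; cv2.imwrite('pics/c5.png',o)
E
```

```text
5.0833 [0.53845017 0.06804793 0.01235849] [ 1.69764999 25.04147253  5.58210808] [ 4.55293827 -0.41946425 -0.2658875 ]
```

View pics/c5.png

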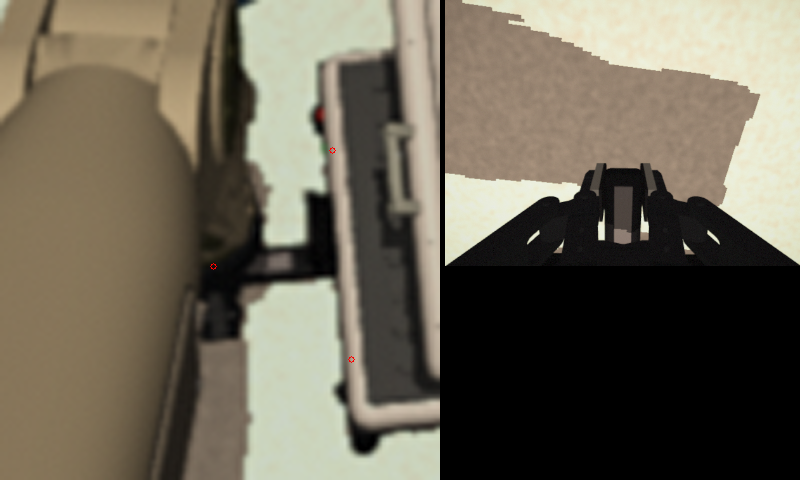

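The pan no longer sticks out of the shell: the rim covers it at crop (345,250) and only the handle shows, at (270,262). To square it against the stop, I'll release it, back off, shut the fingers and push on the handle's end.

>>> {"name": "apply_moves", "arguments": {"moves": [0, 0, 0, 0, 0, 0, 0, 0, 0, 0, 0, 0, 0, 0, 0, 0, 0, 0, 0, 0, 0, 0, 0, 0, 0, 0, 0, 0, 0, 0, -0.1, 0.9, 0, 0, 0, -0.015, -0.23, 2.0, 0, 0, 0, -0.015, -0.23, 2.0, 0, 0, 0, -0.015], "claw": 100}}

```text
clock: 5.85
tcp_pos: [0.5312, 0.1127, 0.0116]
orientation: [-0.001, 0.666, 0.746, 0.0]
wrist_force: [0.3, -0.4, 0.2]
finger_gap: 0.0855
grip_force: 0.0
```

>>> {"name": "apply_moves", "arguments": {"moves": [0, 0, 0, 0, 0, 0, 0, 0, 0, 0, 0, 0, 0, 0, 0, 0, 0, 0, 0, 0, 0, 0, 0, 0, 0, 0, 0, 0, 0, 0, 0, 0, 0, 0, 0, 0, 0, 0, 0, 0, 0, 0], "claw": 0}}

```text
clock: 6.43
tcp_pos: [0.5322, 0.1096, 0.0118]
orientation: [0.0, 0.667, 0.745, 0.0]
wrist_force: [-0.7, -0.1, -0.1]
finger_gap: 0.0009
grip_force: 0.0
```

```bash
python3 - <<'E'
from h import *
w=snap('wrist','w3'); a=snap('top','top3')
c=cv2.resize(a['image'][130:250,170:280],None,fx=3,fy=3,interpolation=cv2.INTER_CUBIC)
g=[.5607,-.1281,-1.4548]
q=px(a,W(g,[-.205,0,.026]))[0]; cv2.circle(c,tuple(((q-[170,130])*3+1.5).astype(int)),3,(0,0,255),1)
d=cv2.resize(w['image'],(460,345)); o=np.zeros((360,800,3),np.uint8); o[:,:330]=c; o[:345,335:795]=d; cv2.imwrite('pics/c6.png',o)
s=status.get_state(); print(s['clock'],s['tcp_pos'],s['orientation'],s['wrist_force'],s['finger_gap'])
E
```

```text
6.5333 [0.5321524  0.10984985 0.01180601] [ 3.87537665e-05  6.66909141e-01  7.45139045e-01 -6.69921237e-06] [ 0.58341304 -0.25778137  0.70115049] -0.0002506701211794231
```

View pics/c6.png

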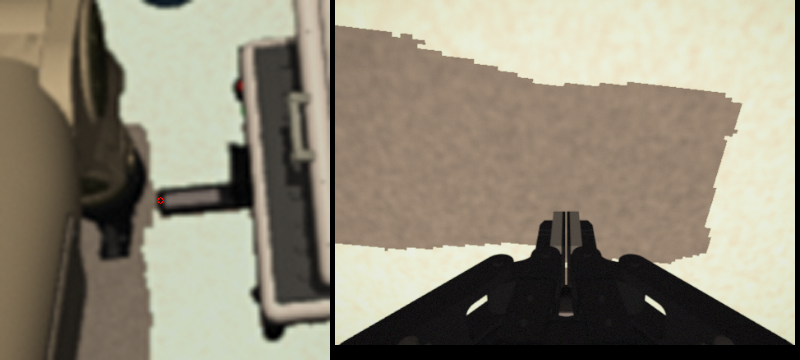

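The handle end at crop (161,201) matches the predicted home position (160,201). Now a gentle squaring push.

>>> {"name": "apply_moves", "arguments": {"moves": [0.05, -0.3, 0.1, 0, 0, 0, 0.08, -0.6, 0.1, 0, 0, 0, 0.12, -0.85, 0.1, 0, 0, 0, 0.13, -0.95, 0.1, 0, 0, 0, 0.13, -0.95, 0.1, 0, 0, 0]}}

```text
clock: 6.95
tcp_pos: [0.5355, 0.0887, 0.0147]
orientation: [-0.002, 0.666, 0.746, 0.003]
wrist_force: [0.2, 11.9, 2.5]
finger_gap: -0.0001
grip_force: 5.9
```

>>> {"name": "apply_moves", "arguments": {"moves": [0.01, -0.06, 0, 0, 0, 0, 0.02, -0.12, 0, 0, 0, 0, 0.03, -0.18, 0, 0, 0, 0, 0.03, -0.18, 0, 0, 0, 0]}}

```text
clock: 7.28
tcp_pos: [0.5355, 0.0885, 0.0147]
orientation: [-0.005, 0.665, 0.747, 0.006]
wrist_force: [-1.8, 26.3, 4.8]
finger_gap: 0.0002
grip_force: 13.2
```

The tray is firmly home: 26 N with no further travel. I'll retreat up and measure the lid angle from the first pictures. The handle in crop c1 runs from (578,90) to (593,250).

>>> {"name": "apply_moves", "arguments": {"moves": [0, 0.4, 0, 0, 0, 0, -0.1, 1.5, 0, 0, 0, 0, -0.2, 2.4, 1, 0, 0, 0, -0.2, 2.4, 2.6, 0, 0, 0, -0.2, 2.4, 4.2, 0, 0, 0, -0.2, 2.4, 5.8, 0, 0, 0, -0.2, 2.4, 7.4, 0, 0, 0, -0.2, 2.4, 9, 0, 0, 0, -0.2, 2.4, 10.6, 0, 0, 0, -0.2, 2.4, 12.2, 0, 0, 0, -0.2, 2.4, 13.5, 0, 0, 0, -0.2, 2.4, 13.5, 0, 0, 0]}}

```text
clock: 8.28
tcp_pos: [0.5333, 0.1413, 0.3596]
orientation: [0.004, 0.667, 0.745, 0.004]
wrist_force: [0.5, 0.2, -0.7]
finger_gap: 0.0
grip_force: 0.0
```

```bash
python3 - <<'E'
from h import *
from scipy.spatial.transform import Rotation as Ro
g=np.array([.5607,-.1281,-1.4548]); a=load('top0'); b=load('side0')
def hp(th,y=0,n=0): # point on handle top, n above along normal
    f=.399+th; return W(g,[.105-.201*np.cos(f)+n*np.sin(th),y,.094+.201*np.sin(f)+n*np.cos(th)])[0]
for th in (.45,.5,.55,.6,.65,.7):
    print(th,((px(a,[hp(th,.062),hp(th,-.062)])-[110,115])*3.2).round().tolist(),((px(b,[hp(th,.062),hp(th,-.062)])-[195,120])*3.3).round().tolist())
s=status.get_state(); print(s['clock'],s['tcp_pos'],s['orientation'],s['joint_pos'].round(2))
c=snap('top','top4')
o=np.hstack([cv2.resize(a['image'][115:245,230:360],(400,400),interpolation=2),cv2.resize(c['image'][115:245,230:360],(400,400),interpolation=2)])
cv2.imwrite('pics/c7.png',o)
for th in (.45,.5,.55,.6,.65,.7): print(th,((px(c,[hp(th,.062),hp(th,-.062)])-[230,115])*400/130).round().tolist())
E
```

```text
0.45 [[562.0, 90.0], [580.0, 256.0]] [[228.0, 374.0], [213.0, 236.0]]
0.5 [[573.0, 86.0], [591.0, 253.0]] [[217.0, 372.0], [203.0, 233.0]]
0.55 [[584.0, 82.0], [603.0, 250.0]] [[207.0, 370.0], [193.0, 231.0]]
0.6 [[596.0, 78.0], [615.0, 247.0]] [[196.0, 368.0], [182.0, 228.0]]
0.65 [[608.0, 74.0], [628.0, 244.0]] [[184.0, 366.0], [171.0, 226.0]]
0.7 [[621.0, 71.0], [641.0, 241.0]] [[173.0, 365.0], [160.0, 225.0]]
8.2833 [0.53333097 0.1412771  0.35956106] [0.00416783 0.66705243 0.7449865  0.00433603] [ 0.11  0.26  0.26  1.56 -0.    1.57]
0.45 [[171.0, 86.0], [188.0, 246.0]]
0.5 [[181.0, 82.0], [199.0, 243.0]]
0.55 [[192.0, 79.0], [210.0, 240.0]]
0.6 [[204.0, 75.0], [222.0, 237.0]]
0.65 [[216.0, 72.0], [234.0, 235.0]]
0.7 [[228.0, 68.0], [247.0, 232.0]]
```

View pics/c7.png

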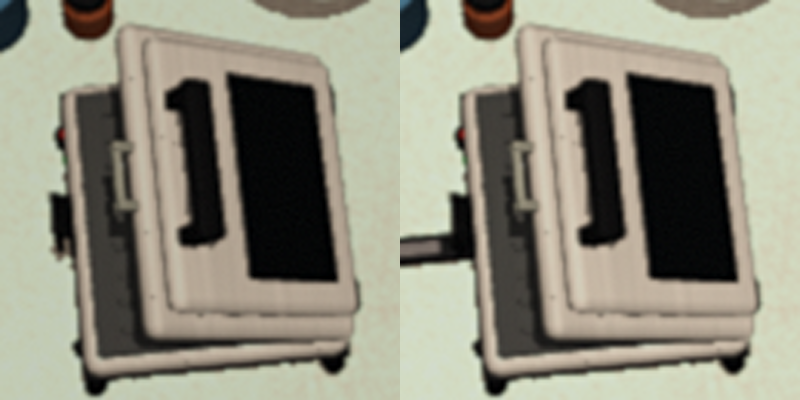

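The handle centreline in the crop runs from (196,80) to (212,243), which fits a lid angle of about 0.55. The tray handle is in place at (430,247).

```bash
cat >> h.py <<'E'
g=np.array([.5607,-.1281,-1.4548])
def hp(th,n=0):
    f=.399+th; return W(g,[.105-.201*np.cos(f)+n*np.sin(th),0,.094+.201*np.sin(f)+n*np.cos(th)])[0]
E
python3 - <<'E'
from h import *
s=status.get_state()['tcp_pos']
p0=hp(.55,.045); print('hover', ((p0-s)/.025).round(2), 'turn',(.55*np.array([.9933,.1158])).round(3))
for th in (.55,.5,.45,.4,.35,.3,.25,.2,.15,.1,.05,0,-.03): print(th,((hp(th,.006)-p0)/.025).round(2),((th-.55)*np.array([.9933,.1158])).round(3))
E
```

```text
hover [  1.16 -11.23  -2.42] turn [0.546 0.064]
0.55 [-0.09  0.81 -1.33] [0. 0.]
0.5 [-0.13  1.14 -1.57] [-0.05  -0.006]
0.45 [-0.17  1.46 -1.82] [-0.099 -0.012]
0.4 [-0.21  1.76 -2.09] [-0.149 -0.017]
0.35 [-0.24  2.05 -2.37] [-0.199 -0.023]
0.3 [-0.27  2.33 -2.67] [-0.248 -0.029]
0.25 [-0.3   2.59 -2.98] [-0.298 -0.035]
0.2 [-0.33  2.83 -3.3 ] [-0.348 -0.041]
0.15 [-0.36  3.06 -3.64] [-0.397 -0.046]
0.1 [-0.38  3.27 -3.98] [-0.447 -0.052]
0.05 [-0.4   3.47 -4.34] [-0.497 -0.058]
0 [-0.42  3.64 -4.71] [-0.546 -0.064]
-0.03 [-0.44  3.74 -4.93] [-0.576 -0.067]
```

>>> {"name": "apply_moves", "arguments": {"moves": [0.15, -1.5, 0, 0.1, 0.012, 0, 0.3, -3, 0, 0.2, 0.024, 0, 0.45, -4.5, 0, 0.3, 0.036, 0, 0.6, -6, 0, 0.4, 0.048, 0, 0.78, -7.5, 0, 0.5, 0.058, 0, 0.93, -9, 0, 0.546, 0.064, 0, 1.08, -10.5, -0.6, 0.546, 0.064, 0, 1.16, -11.23, -1.6, 0.546, 0.064, 0, 1.16, -11.23, -2.42, 0.546, 0.064, 0, 1.16, -11.23, -2.42, 0.546, 0.064, 0, 1.16, -11.23, -2.42, 0.546, 0.064, 0]}}

```text
clock: 9.25
tcp_pos: [0.5591, -0.139, 0.2898]
orientation: [-0.206, 0.642, 0.716, 0.18]
wrist_force: [0.1, 0.0, 0.6]
finger_gap: 0.0001
grip_force: 0.0
```

```bash
python3 - <<'E'
from h import *
s=status.get_state(); print(s['clock'],s['tcp_pos'],hp(.55,.045),s['orientation'],s['joint_pos'].round(2),s['wrist_force'])
b=snap('side','side5'); w=snap('wrist','w5')
c=cv2.resize(b['image'][130:300,200:330],(428,560),interpolation=2)
d=cv2.resize(w['image'],(360,270)); o=np.zeros((560,795,3),np.uint8); o[:,:428]=cv2.convertScaleAbs(c,alpha=1.4,beta=15); o[:270,432:792]=d; cv2.imwrite('pics/c8.png',o)
E
```

```text
9.25 [ 0.55914412 -0.1390354   0.2897552 ] [ 0.56202393 -0.13946231  0.29574312] [-0.20554502  0.6422796   0.71619085  0.17971871] [-0.59  0.57  0.44  1.82  0.41  0.79] [0.11627581 0.00970147 0.60316789]
```

View pics/c8.png

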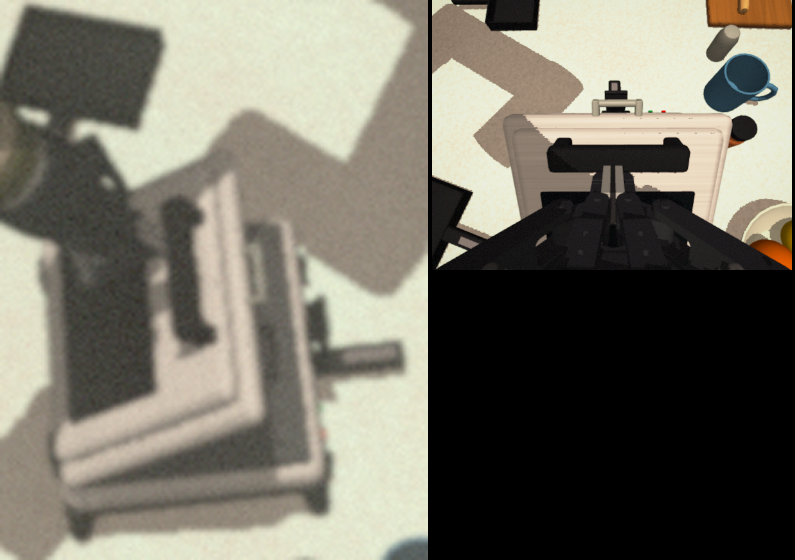

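```bash
python3 - <<'E'
from h import *
w=load('w5')
for th in(.5,.55,.6): print(th,px(w,[hp(th),hp(th)+[.0616,.0072,0],hp(th)-[.0616,.0072,0]]).round(0).tolist())
print('obs mid',(289,244),'ends',[((x-432)*560/360,157*560/360) for x in(548,690)])
print('tcp', px(w,hp(.55,.045)),px(w,status.get_state()['tcp_pos']))
E
```

```text
0.5 [[285.0, 232.0], [390.0, 231.0], [180.0, 233.0]]
0.55 [[285.0, 244.0], [394.0, 244.0], [176.0, 245.0]]
0.6 [[285.0, 258.0], [399.0, 258.0], [172.0, 259.0]]
obs mid (289, 244) ends [(180.44444444444446, 244.22222222222223), (401.3333333333333, 244.22222222222223)]
tcp [[286.05641188 286.12457475]] [[281.81859461 283.09648613]]
```

The lid angle of 0.55 is confirmed: handle mid observed at (289,244), predicted (285,244). I'll press down along the arc.

>>> {"name": "apply_moves", "arguments": {"moves": [-0.05, 0.4, -0.7, 0, 0, 0, -0.09, 0.81, -1.33, 0, 0, 0, -0.13, 1.14, -1.57, -0.05, -0.006, 0, -0.17, 1.46, -1.85, -0.1, -0.012, 0, -0.21, 1.76, -2.15, -0.15, -0.017, 0, -0.24, 2.05, -2.45, -0.2, -0.023, 0, -0.27, 2.33, -2.77, -0.248, -0.029, 0, -0.27, 2.33, -2.77, -0.248, -0.029, 0]}}

```text
clock: 10.02
tcp_pos: [0.5535, -0.0779, 0.2249]
orientation: [-0.109, 0.658, 0.739, 0.099]
wrist_force: [0.8, -1.9, 2.0]
finger_gap: 0.0
grip_force: 1.2
```

>>> {"name": "apply_moves", "arguments": {"moves": [-0.03, 0.26, -0.33, -0.05, -0.006, 0, -0.06, 0.5, -0.67, -0.1, -0.012, 0, -0.09, 0.73, -1.02, -0.149, -0.017, 0, -0.11, 0.94, -1.38, -0.199, -0.023, 0, -0.13, 1.14, -1.75, -0.249, -0.029, 0, -0.13, 1.14, -1.75, -0.249, -0.029, 0]}}

```text
clock: 10.52
tcp_pos: [0.5509, -0.0504, 0.181]
orientation: [-0.016, 0.665, 0.746, 0.017]
wrist_force: [-1.5, -0.7, 6.7]
finger_gap: -0.0
grip_force: 3.2
```

```bash
python3 - <<'E'
from h import *
s=status.get_state(); print(s['clock'],s['tcp_pos'],hp(.05,.008),s['wrist_force'])
b=snap('side','side6'); a=snap('top','top6')
c=cv2.resize(b['image'][130:300,200:330],(428,560),interpolation=2)
d=cv2.resize(a['image'][115:245,230:360],(360,360),interpolation=2); o=np.zeros((560,795,3),np.uint8); o[:,:428]=cv2.convertScaleAbs(c,alpha=1.4,beta=15); o[:360,432:792]=d; cv2.imwrite('pics/c9.png',o)
E
```

```text
10.5167 [ 0.55091923 -0.0503795   0.1810484 ] [ 0.55194138 -0.05293118  0.18923704] [-1.46572763 -0.68500964  6.68674441]
```

View pics/c9.png

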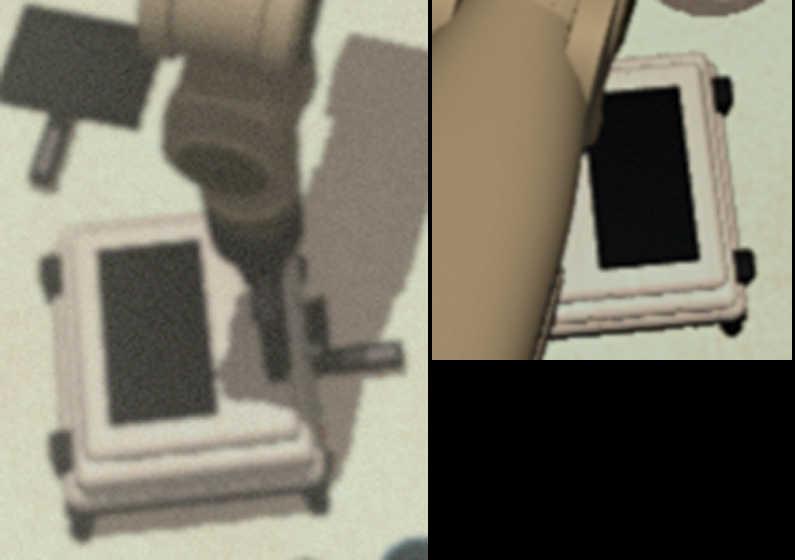

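The lid is nearly shut, with the fingers on the handle at (275,320). I'll press further until the catch snaps.

>>> {"name": "apply_moves", "arguments": {"moves": [0, 0, -0.12, -0.03, 0, 0, 0, 0, -0.24, -0.03, 0, 0, 0, 0, -0.36, -0.03, 0, 0, 0, 0, -0.36, -0.03, 0, 0]}}

```text
clock: 10.95
tcp_pos: [0.5513, -0.0505, 0.1796]
orientation: [-0.006, 0.666, 0.746, 0.009]
wrist_force: [-16.8, 7.3, 50.1]
finger_gap: 0.0
grip_force: 24.7
```

>>> {"name": "apply_moves", "arguments": {"moves": [0, 0, 0.2, 0, 0, 0, 0, 0, 0.4, 0, 0, 0, 0, 0, 0.8, 0, 0, 0, 0, 0, 2, 0, 0, 0, 0, 0, 3.6, 0, 0, 0, 0, 0.5, 5.2, 0, 0, 0, 0, 1.5, 6.4, 0, 0, 0, 0, 3, 6.8, 0, 0, 0, 0, 4.5, 6.8, 0, 0, 0, 0, 6, 6.8, 0, 0, 0, 0, 7.5, 6.8, 0, 0, 0, 0, 8, 6.8, 0, 0, 0, 0, 8, 6.8, 0, 0, 0]}}

```text
clock: 12.03
tcp_pos: [0.5497, 0.1509, 0.3397]
orientation: [-0.009, 0.665, 0.747, 0.005]
wrist_force: [0.0, -0.4, 0.1]
finger_gap: -0.0
grip_force: 0.0
```

```bash
python3 - <<'E'
from h import *
s=status.get_state(); print(s['clock'],s['tcp_pos'],s['wrist_force'])
a=snap('top','top7')
c=cv2.resize(a['image'][90:260,120:370],(800,544),interpolation=2)
for th in(0,.05): print(th,((px(a,hp(th)+np.array([[.0616,.0072,0],[-.0616,-.0072,0]]))-[120,90])*3.2).round().tolist())
q=px(a,W(g,[-.205,0,.026]))[0]; cv2.circle(c,tuple(((q-[120,90])*3.2+1.6).astype(int)),3,(0,0,255),1)
cv2.imwrite('pics/c10.png',c)
E
```

```text
12.0333 [0.5497173  0.15093485 0.33972298] [ 0.04408574 -0.41479478  0.10469157]
0 [[461.0, 207.0], [476.0, 363.0]]
0.05 [[466.0, 203.0], [481.0, 360.0]]
```

View pics/c10.png

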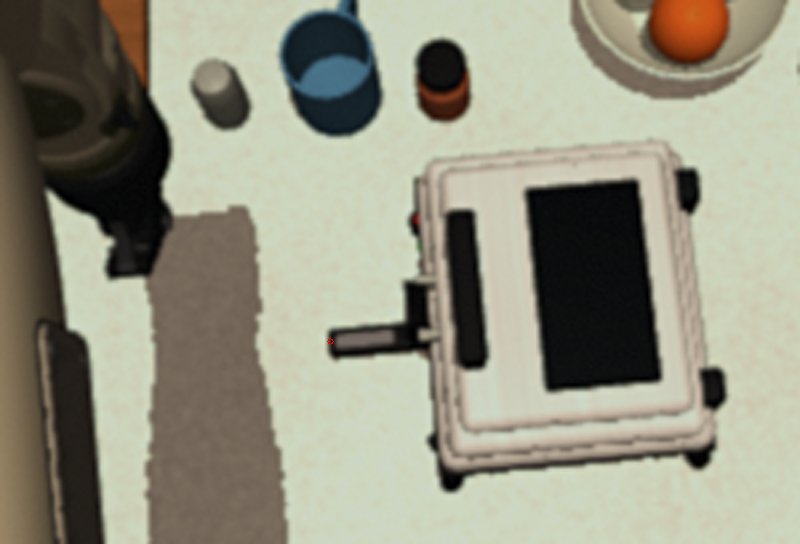

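The lid stays shut with the arm clear: the handle runs from (461,210) to (475,366), as predicted for angle 0. The tray handle end is at (331,342), matching home, and the mug, jar and shaker have not been moved.

```bash
python3 -c "
from workcell import job; print(job.hand_in())"
```

```text
the job is handed in; nothing more can be done
None
```

I slid the farthest drip tray fully home against its stop with its handle out to the front, then pressed the lid shut until it held by itself, and handed the job in at about 12 s with the robot clear and the things on the counter left alone.

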